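Return two sample drawers to the shells they fit

ROBOT

A 6-joint arm with a two-finger parallel gripper is mounted at the origin on the work surface. World frame = base frame: x ahead of the robot, y to its left, z up, the work surface at z = 0. Lengths are in m, angles in rad, forces in N, time in s.
With the tool pointing down it reaches from about 0.375 to 0.9 m from the base axis. Payload 3.1 kg.
Tool frame: the origin (TCP) lies at the very end of the fingers, on their centre line; the grasp point (between the pads) lies 19 mm behind it; x points along the fingers, z is the direction in which the jaws open and shut, and the axes are right-handed (so a half turn about x gives the same grasp; the last joint's range is limited). The gripper opens to 87 mm and grips with 3 to 60 N. Pads are 19 mm wide; open, the fingers measure 117 mm over their backs; the gripper's body (75 mm by 190 mm) begins 51 mm behind the grasp point.
Start: joints at [1.077, 0.527, 1.433, -0, 1.181, -0.178], TCP at [0.193, 0.594, 0.223] pointing down, gripper open.
Joint ranges: [-3.08, 3.08], [-0.75, 2.2], [0.22, 2.44], [-1.43, 4.57], [0, 2.65], [-2.85, 2.85]. Speed limits (rad/s): [2.79, 2.79, 3.14, 3.14, 3.14, 3.14].

INTERFACE

Orientations are given as a rotation vector (axis times angle).
In Python, from cell import bot gives the robot as it stands.
- The arm moves only by the shell command python3 -m creep 'ROWS' [FORCE]. ROWS is text: rows parted by semicolons, each of 7 numbers parted by spaces: the shift along the tool's x, y, z in mm, then the turn, a rotation vector about the tool's x, y, z in rad, then the opening, from 0 (shut) to 1 (fully open). In form: x y z wx wy wz claw; .... A call has 1 to 10 rows; each row shifts and turns the commanded pose from where the row before left it, along the tool's axes as they then stand; what a row does not reach is not made up. A row lasts 1/12 s, in which the tool goes at most 41.7 mm and 7.16 degrees, less where a joint would pass 70% of its speed; a pose out of reach is approached as far as the arm can. A call is refused whole if a number of a shift passes 41.7 or a number of a turn 0.125, either way. A call with a gripper value outside its range is refused whole. The fingers move at their own pace and stop on an object; FORCE is the grip in N (left out, the last holds). Time passes only in rows, so rows that do not move let the fingers close. It gives the time, the measured TCP pose, the force and the opening at its end, in the units of the state.
- bot.observe(): the state, without advancing time (a new reading comes with each control period).
- bot.grab_frame(name): name is "side" or "top" or "wrist"; returns (picture, depth): 480x640x3 uint8, red, green, blue; 480x640 float32, m along the optical axis (not along the pixel's ray), 0 where there is no reading.
- bot.camera_model(name): a dict with "mtx" (3x3 intrinsics, pixels), "rvec" (rotation vector, rad) and "tvec" (3), from world to camera coordinates, as OpenCV has them; the wrist camera has in their place "tool_from_camera" (4x4, takes a point from camera to tool coordinates, whose origin is the TCP and whose axes are the tool frame's). Camera axes: x right, y down, z forward; pixel columns grow to the right and rows downward; lengths in m; the calibration is good to about 2 mm. A picture is of the moment at which its call begins: read the wrist's pose just before it. camera_model takes no time and is no camera call.
- bot.finish_job(): hands the job in, once; it reports no verdict.
The state is a dict: "time_s": time; "q": joint angles; "dq": joint speeds; "joint_efforts": joint torques, N m; "tcp_pos": TCP position; "eef_rot": TCP orientation; "wrist_force": force on the tool from outside, world axes, zero at the start; "wrist_torque": the same for the moment, N m; "width": finger opening in m.
Only numpy, scipy, OpenCV 4.12 (cv2) and the standard library are available. Lean on these libraries where they do the work, as an engineer would, in place of code of your own. Each camera call takes 0.05 s, during which the arm holds its last target. There are 200 camera calls.

TASK

Two sample drawers were left out on the lab bench. Put each one into the empty shell that it fits and push it fully home, so that its front panel closes flat against the shell. Keep the drawers level so that nothing spills, and leave the other things on the bench where they are.

Things in the scene. Friction and masses are not known exactly. Their poses are not given: they have to be found in the camera images.
- wide_drawer: Low, wide white drawer, open on top: tray 100 mm long (x), 96 mm wide, 38 mm high, rear (+x) corners bevelled 7 mm; at its -x end a front panel 4 mm thick, 6 mm wider than the tray on either side, 44 mm high. Fixed cassettes on its floor, up to 10 mm. 0.35 kg. Origin: centre of the tray's underside, 50 mm from the panel's rear face; x points from panel to rear, which enters the shell first.
- partition_top (a point): Middle of the top edge of the wide drawer's lengthwise partition (5 mm thick, as high as the walls, 38 mm above the underside, straight above the drawer's origin). It can be pinched from above, with 42 mm clear on either side; the drawer balances about 4 mm from here towards its front panel.
- tall_drawer: Tall, narrow white drawer, open on top: tray 100 mm long (x), 54 mm wide, 58 mm high, rear (+x) corners bevelled 7 mm; at its -x end a front panel 4 mm thick, 6 mm wider than the tray on either side, 64 mm high. Two fixed pots inside, 47 mm high. 0.30 kg. Origin: centre of the tray's underside, 50 mm from the panel's rear face; x points from panel to rear, which enters the shell first.
- wide_pull (a point): Middle of the outer edge of the pull ledge on the wide drawer's front panel, 26 mm above its underside and 64 mm from its origin (-x). The ledge is 34 mm wide, 4 mm thick, and stands 10 mm out from the panel: push here.
- tall_pull (a point): Middle of the outer edge of the pull ledge on the tall drawer's front panel, 26 mm above its underside and 64 mm from its origin (-x). The ledge is 34 mm wide, 4 mm thick, and stands 10 mm out from the panel: push here.
- wide_shell: Low, wide fixed grey sheet shell, open only at its -x end, towards the robot: outside 108 mm long, 108 mm wide, 47 mm high; walls 3 mm, floor 2 mm. Origin at bench height on the centre line, 50 mm inside the mouth; x points into the shell. A drawer fully home has its origin 2 mm straight above this one, axes the same way, its front panel flat against the rim.
- wide_mouth (a point): Middle of the wide shell's mouth, on its sill, 2 mm above the bench. The mouth is 102 mm wide and 42 mm high: 3 mm to spare on either side of its drawer, 4 mm above. The sill is bevelled, so a drawer pushed along the bench rides up it.
- tall_shell: Tall, narrow fixed grey sheet shell, open only at its -x end, towards the robot: outside 108 mm long, 66 mm wide, 67 mm high; walls 3 mm, floor 2 mm. Origin at bench height on the centre line, 50 mm inside the mouth; x points into the shell. A drawer fully home has its origin 2 mm straight above this one, axes the same way, its front panel flat against the rim.
- tall_mouth (a point): Middle of the tall shell's mouth, on its sill, 2 mm above the bench. The mouth is 60 mm wide and 62 mm high: 3 mm to spare on either side of its drawer, 4 mm above. The sill is bevelled, so a drawer pushed along the bench rides up it.
- closed_unit: A third unit of the same make, already closed with its own drawer and fixed: 86 mm wide, 57 mm high, 108 mm long, white front panel and pull ledge towards the robot. Nothing to do here. Origin and axes as for the two empty shells. The three units stand in a row on the bench in any order.
- tube_rack: Bystander: loose white ridge-shaped tube rack, 90 x 170 mm, 60 mm high. Origin: centre of its underside, the ridge runs along y. Leave it alone.
- tub: Bystander: loose open white tub, 130 (x) x 95 (y) mm, 60 mm high. Origin: centre of its underside. Leave it alone.
- weigh_boat: Bystander: loose white weighing dish, about 80 mm square and 24 mm high. Origin: centre of its underside. Leave it alone.
Things that resemble listed ones, but are neither listed nor needed, are in the scene too. What is shaped like the wide_shell but pink or red is not meant.

How it is judged:
At the end, for the whole second after the job is handed in: The wide drawer is in the wide shell and the tall drawer in the tall shell, each pushed home (front panel within 4 mm of the shell's rim), centred within 6 mm, straight within 0.08 rad, level within 0.06 rad, resting on the shell's floor and at rest (x of wide_drawer in the frame of wide_shell between -0.004 and 0.006 m and y of wide_drawer in the frame of wide_shell between -0.006 and 0.006 m and z of wide_drawer in the frame of wide_shell below 0.007 m and angle between the x axis of wide_drawer and the x axis of wide_shell, either way round below 0.08 rad and angle between each of wide_drawer, tall_drawer's own z axis and vertical below 0.06 rad and linear speed of each of wide_drawer, tall_drawer below 0.02 m/s and x of tall_drawer in the frame of tall_shell between -0.004 and 0.006 m and y of tall_drawer in the frame of tall_shell between -0.006 and 0.006 m and z of tall_drawer in the frame of tall_shell below 0.007 m and angle between the x axis of tall_drawer and the x axis of tall_shell, either way round below 0.08 rad); the robot touches nothing.
It fails at once if the wide drawer is tipped more than 0.4 rad from level (angle between wide_drawer's own z axis and vertical above 0.4 rad).
It fails at once if the tall drawer is tipped more than 0.4 rad from level (angle between tall_drawer's own z axis and vertical above 0.4 rad).
It fails at once if the tube rack is moved by more than 30 mm (distance of tube_rack from where it was at the start of the episode above 0.03 m).
It fails at once if the tub is moved by more than 30 mm (distance of tub from where it was at the start of the episode above 0.03 m).
It fails at once if the weighing dish is moved by more than 30 mm (distance of weigh_boat from where it was at the start of the episode above 0.03 m).
It also fails if it takes over 72 s, if anything falls off the work surface, if the arm or the gripper's body presses on something with over 40 N, if the wrist force passes 120 N, or if a joint passes its speed limit or range.

## Working session

There is one attempt and no reset: what is moved stays moved. The work goes in short steps, Python scripts to look and compute and a shell command to move; the robot and the scene stay as the last step left them, time stands still between calls to the robot, and variables do not carry over. Pictures are saved under pics/ and viewed, about 8 in all and at most 12, crops included, and the job is handed in when it is done.

```bash
mkdir -p pics; ls; cat > h.py <<'E'
import numpy as np, cv2
from cell import bot
def cam(n):
    m=bot.camera_model(n); K=np.array(m['mtx'])
    if 'rvec' in m:
        R=cv2.Rodrigues(np.array(m['rvec'],float))[0]; t=np.array(m['tvec'],float).ravel()
        return K,R.T,-R.T@t   # cam->world
    s=bot.observe(); T=np.array(m['tool_from_camera'])
    Rt=cv2.Rodrigues(np.array(s['eef_rot'],float))[0]
    return K,Rt@T[:3,:3],Rt@T[:3,3]+np.array(s['tcp_pos'])
def grab(n):
    c=cam(n); im,d=bot.grab_frame(n); return im,d,c
def cloud(d,c):
    K,R,o=c; v,u=np.mgrid[:d.shape[0],:d.shape[1]]
    p=np.stack([(u-K[0,2])/K[0,0]*d,(v-K[1,2])/K[1,1]*d,d],-1)
    w=p@R.T+o; w[d<=0]=np.nan; return w
def onplane(px,z,c):
    K,R,o=c; r=R@np.linalg.inv(K)@np.array([px[0],px[1],1.]); return o+r*(z-o[2])/r[2]
def save(n,im): cv2.imwrite('pics/'+n,im[:,:,::-1])
E
python3 - <<'E'
from h import *
s=bot.observe(); print({k:np.round(v,3) for k,v in s.items()})
a=grab('top'); b=grab('side')
np.savez('first.npz',ti=a[0],td=a[1],si=b[0],sd=b[1])
save('top1.png',a[0]); save('side1.png',b[0])
for n in('top','side'):print(n,cam(n))
print(bot.camera_model('wrist'))
print(np.round(cloud(a[1],a[2])[::80,::80],2).tolist())
E
```

```text
pics
{'time_s': np.float64(0.0), 'q': array([ 1.077,  0.528,  1.434, -0.   ,  1.181, -0.179]), 'dq': array([ 0.001,  0.001,  0.   ,  0.001, -0.   , -0.   ]), 'joint_efforts': array([ 1.0000e-03, -4.4005e+01, -1.7659e+01,  6.3000e-02,  5.8000e-02,
       -0.0000e+00]), 'tcp_pos': array([0.193, 0.594, 0.222]), 'eef_rot': array([-0.975,  1.344,  0.974]), 'wrist_force': array([-0.181, -0.566, -0.646]), 'wrist_torque': array([-0.016, -0.019,  0.056]), 'width': np.float64(0.087)}
top (array([[621.51395303,   0.        , 312.38261851],
       [  0.        , 621.51395303, 245.66005837],
       [  0.        ,   0.        ,   1.        ]]), array([[-0.00734925, -0.98205047,  0.18847511],
       [-0.99995372,  0.00604721, -0.0074824 ],
       [ 0.00620835, -0.18852138, -0.98204946]]), array([ 0.33790539, -0.05766241,  1.54780635]))
side (array([[599.17064235,   0.        , 324.26345778],
       [  0.        , 599.17064235, 245.18892374],
       [  0.        ,   0.        ,   1.        ]]), array([[ 0.77353248, -0.34191097,  0.53361446],
       [-0.6337507 , -0.41366213,  0.65363881],
       [-0
[... 906 characters left out ...]
, -0.74], [1.45, -0.75, -0.76], [1.45, -1.07, -0.77]], [[0.87, 0.74, 0.0], [0.87, 0.53, -0.0], [0.86, 0.33, -0.0], [0.86, 0.12, -0.0], [0.86, -0.09, -0.01], [0.86, -0.3, 0.0], [0.86, -0.51, -0.0], [0.86, -0.72, 0.0]], [[0.65, 0.72, -0.0], [0.65, 0.52, -0.0], [0.65, 0.31, 0.02], [0.65, 0.11, 0.02], [0.65, -0.09, 0.0], [nan, nan, nan], [0.64, -0.48, 0.06], [0.65, -0.7, 0.0]], [[0.45, 0.7, 0.0], [0.45, 0.51, 0.0], [0.45, 0.31, -0.0], [0.45, 0.11, -0.0], [0.45, -0.09, 0.0], [0.45, -0.29, -0.0], [0.44, -0.48, 0.0], [0.44, -0.68, -0.0]], [[0.26, 0.69, 0.0], [0.26, 0.49, -0.0], [0.26, 0.3, -0.01], [0.26, 0.11, 0.0], [0.25, -0.09, 0.0], [0.25, -0.28, -0.0], [0.25, -0.47, 0.01], [0.25, -0.67, -0.0]]]
```

View pics/top1.png

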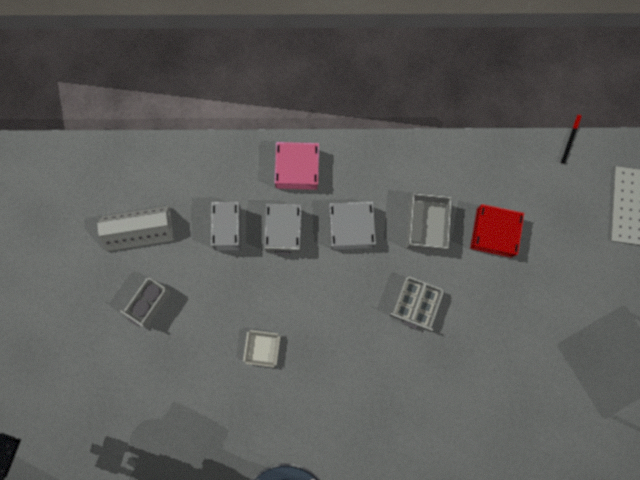

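View pics/side1.png

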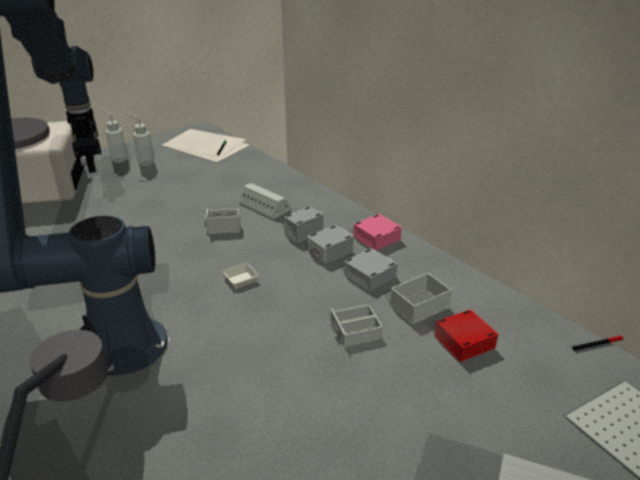

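The top view shows three grey units at (225,225), (283,227) and (352,225). The tall drawer is at (145,303) and the wide drawer with its partition at (417,303). The tub is at (431,222), the rack at (135,228) and the weigh boat at (263,349). The pink (297,165) and red (497,230) shells are decoys. I'll measure the units and drawers and enlarge this area.

```bash
python3 - <<'E'
from h import *
f=np.load('first.npz'); c=cam('top'); im=f['ti']; w=cloud(f['td'],c)
for n,(u,v),h in [('tall?',(225,225),.03),('closed?',(283,227),.03),('wide?',(352,225),.03),('talld',(145,303),.02),('wided',(417,303),.02),('tub',(431,222),.02),('rack',(135,228),.03),('boat',(263,349),.01)]:
    m=(w[:,:,2]>h).astype(np.uint8); m=np.nan_to_num(m)
    nl,lab=cv2.connectedComponents(m)
    ids=lab[v-25:v+25,u-25:u+25]; ids=ids[ids>0]
    L=np.bincount(ids).argmax(); P=w[lab==L]
    z=P[:,2]; top=np.percentile(z,97)
    if '?' in n: P=P[abs(z-np.median(z))<.006]
    r=cv2.minAreaRect((P[:,:2]*1000).astype(np.float32))
    print(n,len(P),'ztop',round(top,3),'med',round(np.median(z),3),'rect',np.round(r[0],1),np.round(r[1],1),round(r[2],1),cv2.boxPoints(r).round(0).tolist())
a=im[270:340,100:190]; b=im[270:340,375:465]
s=im[190:260,200:380]
C=lambda x,k:cv2.resize(x,None,fx=k,fy=k,interpolation=cv2.INTER_CUBIC)
save('crop1.png',np.vstack([C(np.hstack([a,b]),4),C(s,4)]))
E
```

```text
tall? 1113 ztop 0.073 med 0.067 rect [679.9 145.4] [108.8  67.3] 0.9 [[625.0, 178.0], [626.0, 111.0], [735.0, 113.0], [734.0, 180.0]]
closed? 1465 ztop 0.063 med 0.057 rect [674.    4.2] [ 86.3 113.3] 89.3 [[617.0, -38.0], [730.0, -40.0], [731.0, 47.0], [618.0, 48.0]]
wide? 1694 ztop 0.054 med 0.047 rect [ 682.3 -167.5] [110.2 108.5] 2.4 [[625.0, -116.0], [630.0, -224.0], [740.0, -219.0], [735.0, -111.0]]
talld 1065 ztop 0.063 med 0.046 rect [490.9 339.2] [ 68.7 114.5] 58.7 [[424.0, 340.0], [522.0, 280.0], [558.0, 339.0], [460.0, 398.0]]
wided 556 ztop 0.046 med 0.036 rect [ 481.7 -323.5] [107.8 114.1] 68.2 [[409.0, -352.0], [515.0, -395.0], [555.0, -295.0], [449.0, -252.0]]
tub 755 ztop 0.064 med 0.047 rect [ 686.1 -359.3] [ 97.4 132.8] 83.8 [[615.0, -401.0], [747.0, -415.0], [757.0, -318.0], [625.0, -304.0]]
rack 1865 ztop 0.065 med 0.056 rect [680.8 372.8] [ 72.6 173.4] 8.6 [[632.0, 453.0], [658.0, 282.0], [730.0, 293.0], [704.0, 464.0]]
boat 372 ztop 0.028 med 0.02 rect [379.1  56.2] [80.5 80.4] 82.5 [[334.0, 22.0], [414.0, 11.0], [424.0, 91.0], [344.0, 101.0]]
```

View pics/crop1.png

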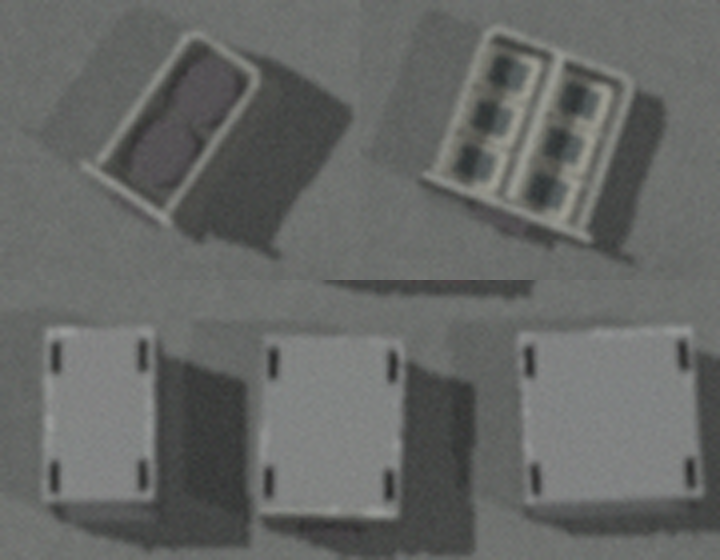

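All three crops agree with the measurements:

| Item | How identified | Origin | Yaw |
|---|---|---|---|
| Tall shell | left unit, 67 mm high, 67 mm wide | (0.676, 0.145) | about 1° |
| Closed unit | middle unit, 57 mm high | – | – |
| Wide shell | right grey unit, 47 mm high, 108 mm wide | (0.678, −0.168) | about 2° |
| Tall drawer | panel at lower left | (0.497, 0.336) | −31° |
| Wide drawer | panel at lower left | (0.488, −0.326) | −22° |

I'm going above the tall drawer first.

```bash
cat >> h.py <<'E'
def need(p,jaw,name=''):
    "turn about tool x, then shift in turned tool axes (mm); jaw = world yaw (deg) of tool z, mod 180"
    s=bot.observe(); R=cv2.Rodrigues(np.array(s['eef_rot'],float))[0]
    cur=np.degrees(np.arctan2(R[1,2],R[0,2])); d=(jaw-cur+90)%180-90
    a=-np.radians(d)  # tool x is down
    # tilt fix
    Rt=cv2.Rodrigues(np.array([a,0,0.]))[0]; R2=R@Rt
    print(name,'tilt',np.round(R[:2,0],4),'jaw',round(cur,1),'turn wx',round(a,3),'shift',np.round(R2.T@(np.array(p)-s['tcp_pos'])*1000,1),'shift w/o turn',np.round(R.T@(np.array(p)-s['tcp_pos'])*1000,1),'q6',round(s['q'][5],2))
    return s
E
python3 - <<'E'
from h import *
s=need((.487,.342,.20),58.7); print(cv2.Rodrigues(np.array(s['eef_rot'],float))[0].round(3))
E
```

```text
tilt [-0.0009 -0.0017] jaw 72.0 turn wx 0.232 shift [  21.8 -381.8  -62.4] shift w/o turn [  21.8 -357.4 -148.3] q6 -0.18
[[-0.001 -0.951  0.31 ]
 [-0.002  0.31   0.951]
 [-1.     0.    -0.002]]
```

```bash
python3 -m creep '0 0 0 0.116 0 0 1; 0 0 0 0.116 0 0 1; 2 -38 -6 0 0 0 1; 2 -38 -6 0 0 0 1; 2 -38 -6 0 0 0 1; 2 -38 -6 0 0 0 1; 2 -38 -6 0 0 0 1; 2 -38 -6 0 0 0 1; 2 -38 -6 0 0 0 1; 2 -38 -6 0 0 0 1' && python3 -m creep '2 -38 -6 0 0 0 1; 2 -38 -6 0 0 0 1; 0 0 0 0 0 0 1; 0 0 0 0 0 0 1; 0 0 0 0 0 0 1'
python3 - <<'E'
from h import *
need((.487,.342,.20),58.7)
im,d,c=grab('wrist'); save('w1.png',im); w=cloud(d,c)
np.savez('w1.npz',im=im,d=d)
m=np.nan_to_num(w[:,:,2]>.045).astype(np.uint8)
n,lab,st,ce=cv2.connectedComponentsWithStats(m)
for i in range(1,n):
    if st[i,4]<800: continue
    P=w[lab==i]; r=cv2.minAreaRect((P[:,:2]*1000).astype(np.float32)); print(st[i],np.round(P[:,2].max(),3),np.round(r[0],1),np.round(r[1],1),r[2],cv2.boxPoints(r).round().tolist())
E
```

```text
time_s: 0.93
tcp_pos: [0.4291, 0.3936, 0.2061]
eef_rot: [-0.798, 1.42, 0.798]
wrist_force: [0.9, 0.5, -0.2]
width: 0.0872
time_s: 1.35
tcp_pos: [0.4862, 0.3453, 0.202]
eef_rot: [-0.797, 1.422, 0.798]
wrist_force: [-0.7, -0.3, -0.2]
width: 0.0871
 tilt [-0.002  -0.0002] jaw 58.6 turn wx -0.001 shift [ 2.  -2.4 -2.3] shift w/o turn [ 2.  -2.4 -2.3] q6 -0.59
[ 273  169   92  136 2726] 0.068 [492.8 335.6] [ 65.6 104.9] 56.852508544921875 [[431.0, 337.0], [519.0, 279.0], [555.0, 334.0], [467.0, 392.0]]
[ 291  186   53   52 2093] 0.05 [475.5 346.6] [40.  39.9] 89.514892578125 [[455.0, 327.0], [495.0, 326.0], [496.0, 366.0], [456.0, 367.0]]
[ 291  241   50   48 1884] 0.051 [512.2 322.4] [40.1 40. ] 89.12706756591797 [[492.0, 303.0], [532.0, 302.0], [533.0, 342.0], [493.0, 343.0]]
[    0   290   640   190 86836] 0.314 [587.4 341.7] [247.5 254.5] 58.91032791137695 [[415.0, 301.0], [632.0, 170.0], [760.0, 382.0], [542.0, 513.0]]
```

View pics/w1.png

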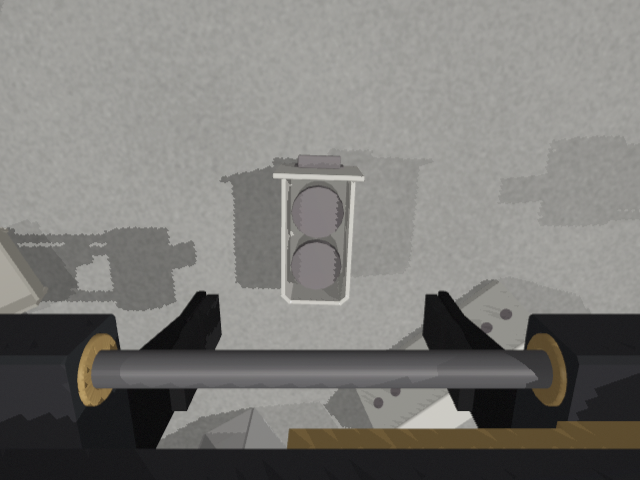

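The wrist view shows the tall drawer centred at about (317,235), panel end at the top (318,175), pots at (317,210) and (317,262). The pots and the rim rectangle both give yaw −33° and origin (0.4945, 0.3345).

```bash
python3 - <<'E'
from h import *
need((.4844,.341,.022),57.0)
E
```

```text
tilt [-0.0017 -0.0002] jaw 58.7 turn wx 0.03 shift [180.2  -1.8  -4.5] shift w/o turn [180.2  -1.7  -4.6] q6 -0.59
```

```bash
python3 -m creep '0 -2 -4.5 0.03 0 0 1; 30 0 0 0 0 0 1; 30 0 0 0 0 0 1; 30 0 0 0 0 0 1; 30 0 0 0 0 0 1; 25 0 0 0 0 0 1; 20 0 0 0 0 0 1; 15 0 0 0 0 0 1; 0 0 0 0 0 0 1; 0 0 0 0 0 0 1' && python3 -m creep '0 0 0 0 0 0 0.4; 0 0 0 0 0 0 0.4; 0 0 0 0 0 0 0.4; 0 0 0 0 0 0 0.4; 0 0 0 0 0 0 0.4; 0 0 0 0 0 0 0.4' 25
python3 - <<'E'
from h import *
need((.4844,.341,.022),57.0)
E
```

```text
time_s: 2.23
tcp_pos: [0.4848, 0.3411, 0.0221]
eef_rot: [-0.776, 1.43, 0.776]
wrist_force: [0.4, 0.1, -0.3]
width: 0.0871
time_s: 2.73
tcp_pos: [0.4865, 0.3406, 0.0231]
eef_rot: [-0.775, 1.427, 0.774]
wrist_force: [0.6, -0.8, -0.4]
width: 0.055
 tilt [0.0008 0.0003] jaw 56.9 turn wx -0.001 shift [ 1.1  2.  -0.8] shift w/o turn [ 1.1  2.  -0.8] q6 -0.57
```

```bash
python3 -m creep '-10 0 0 0 0 0 0.3; -20 0 0 0 0 0 0.3; -15 0 0 0 0 0 0.3; 0 0 0 0 0 0 0.3; 0 0 0 0 0 0 0.3'
python3 - <<'E'
from h import *
need((.530,.145,.065),91)
E
```

```text
time_s: 3.15
tcp_pos: [0.4867, 0.3408, 0.0684]
eef_rot: [-0.775, 1.426, 0.774]
wrist_force: [0.5, -0.2, -2.1]
width: 0.0535
 tilt [0.0018 0.0008] jaw 56.9 turn wx -0.594 shift [   3.4  -39.8 -196.5] shift w/o turn [   3.4 -143.  -140.5] q6 -0.57
```

```bash
python3 -m creep '0 0 0 -0.099 0 0 0.3; 0 0 0 -0.099 0 0 0.3; 0 0 0 -0.099 0 0 0.3; 0 0 0 -0.099 0 0 0.3; 0 0 0 -0.099 0 0 0.3; 0 0 0 -0.099 0 0 0.3; 0 0 -20 0 0 0 0.3; 0 0 -30 0 0 0 0.3; 0 0 -30 0 0 0 0.3; 0 0 -30 0 0 0 0.3' && python3 -m creep '0 0 -30 0 0 0 0.3; 0 -20 -30 0 0 0 0.3; 0 -20 -20 0 0 0 0.3; 0 0 -7 0 0 0 0.3; 0 0 0 0 0 0 0.3; 0 0 0 0 0 0 0.3'
python3 - <<'E'
from h import *
need((.530,.145,.065),91)
im,d,c=grab('top'); np.savez('t2.npz',im=im,d=d)
C=cv2.resize(im[185:295,180:270],None,fx=6,fy=6,interpolation=cv2.INTER_CUBIC)[:600]; save('t2.png',C)
E
```

```text
time_s: 3.98
tcp_pos: [0.4869, 0.2295, 0.0664]
eef_rot: [-1.222, 1.203, 1.224]
wrist_force: [-0.2, -0.6, -2.6]
width: 0.0536
time_s: 4.48
tcp_pos: [0.5281, 0.144, 0.0666]
eef_rot: [-1.219, 1.204, 1.223]
wrist_force: [0.2, 0.1, -2.2]
width: 0.054
 tilt [-0.0036  0.0001] jaw 90.9 turn wx -0.002 shift [ 1.5 -1.9  1. ] shift w/o turn [ 1.5 -1.9  1. ] q6 -1.53
```

View pics/t2.png

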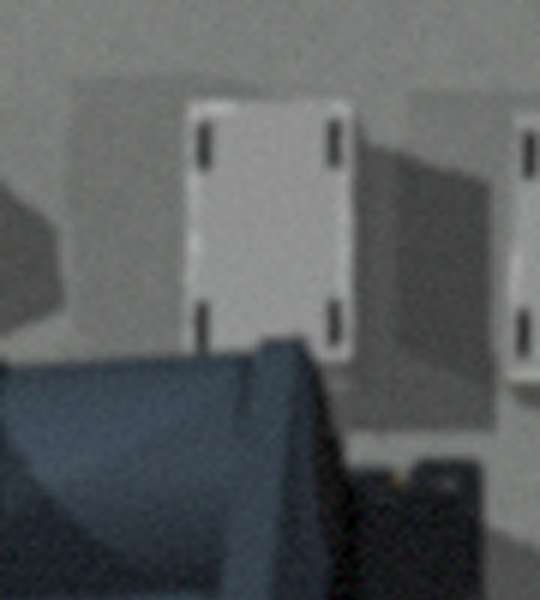

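The arm hides the drawer in this view, but the shell top shows well: edges at columns 187 and 354, slots at (204,145), (203,325), (335,142) and (334,322). I'll take the shell's centre line from the slots.

```bash
python3 - <<'E'
from h import *
c=cam('top')
f=lambda x,y:onplane((180+(x+.5)/6-.5,185+(y+.5)/6-.5),.067,c)[:2]*1000
for p in [(204,145),(203,325),(335,142),(334,322),(187,230),(354,230),(270,100),(270,355)]: print(p,f(*p).round(1))
a=np.load('t2.npz'); w=cloud(a['d'],c)
v=w[185:300,180:270].reshape(-1,3); v=v[(abs(v[:,2]-.067)<.006)&(v[:,1]>.1)&(v[:,1]<.19)&(v[:,0]>.64)]
print(v.min(0),v.max(0))
# edge centre per x-slice
for x in np.arange(.65,.73,.01):
    q=v[abs(v[:,0]-x)<.005]; print(round(x,3),q[:,1].min().round(4),q[:,1].max().round(4))
E
```

```text
(204, 145) [715.7 172.6]
(203, 325) [640.7 171.3]
(335, 142) [716.7 119.1]
(334, 322) [641.6 118.3]
(187, 230) [680.2 178.7]
(354, 230) [679.8 110.8]
(270, 100) [734.6 146. ]
(270, 355) [628.1 144. ]
[0.64000229 0.11151941 0.06101156] [0.73417862 0.17906759 0.07297393]
0.65 0.1115 0.1779
0.66 0.1116 0.1785
0.67 0.1119 0.1784
0.68 0.1121 0.1788
0.69 0.1119 0.1791
0.7 0.1125 0.1768
0.71 0.1124 0.1771
0.72 0.1125 0.1769
```

```bash
python3 -m creep '20 0 0 0 0 0 0.3; 15 0 1 0 0 0 0.3; 5 -5 0 0 0 0 0.3; 0 -10 0 0 0 0 0.3; 0 0 0 0 0 0 0.3; 0 0 0 0 0 0 0.3'
python3 - <<'E'
from h import *
need((.600,.1438,.0265),90.8)
im,d,c=grab('side'); 
C=cv2.resize(im[170:280,260:390],None,fx=6,fy=5.4,interpolation=cv2.INTER_CUBIC); save('s2.png',C)
E
```

```text
time_s: 5.03
tcp_pos: [0.5449, 0.1464, 0.0277]
eef_rot: [-1.223, 1.2, 1.222]
wrist_force: [-0.7, -0.5, -1.8]
width: 0.0539
 tilt [0.0006 0.0001] jaw 91.1 turn wx 0.004 shift [  1.2 -55.1  -3.3] shift w/o turn [  1.2 -55.1  -3.6] q6 -1.52
```

View pics/s2.png

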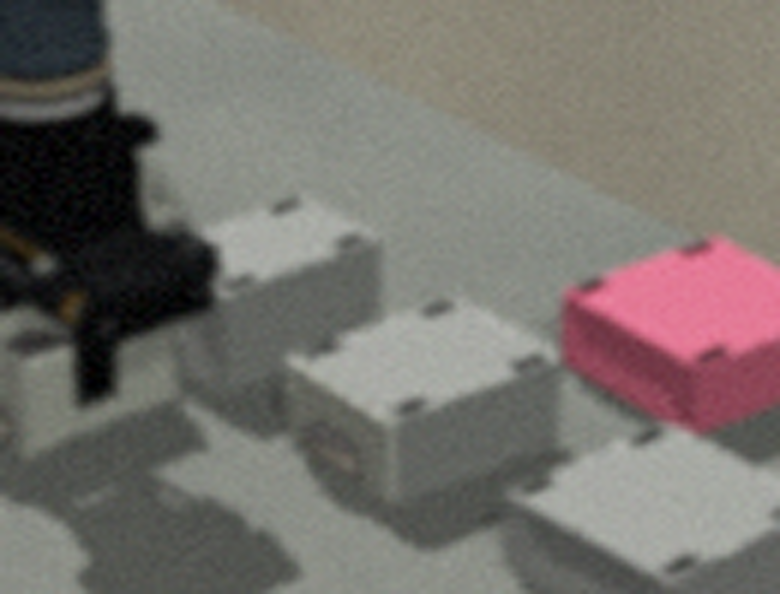

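The side view shows the drawer held level just in front of the tall shell's mouth. It is a few mm too far left, so I correct by −3 mm and insert.

```bash
python3 -m creep '0 0 -3 0 0 0 0.3; 0 -8 0 0 0 0 0.3; 0 -8 0 0 0 0 0.3; 0 -8 0 0 0 0 0.3; 0 -6 0 0 0 0 0.3; 0 0 0 0 0 0 0.3' && python3 -m creep '0 -6 0 0 0 0 0.3; 0 -6 0 0 0 0 0.3; 0 -6 0 0 0 0 0.3; 0 -6 0 0 0 0 0.3; 0 0 0 0 0 0 0.3'
python3 - <<'E'
from h import *
need((.610,.1438,.0265),90.8)
E
```

```text
time_s: 5.58
tcp_pos: [0.5776, 0.1429, 0.0279]
eef_rot: [-1.223, 1.198, 1.219]
wrist_force: [0.6, 0.8, -2.9]
width: 0.0538
time_s: 6.0
tcp_pos: [0.6009, 0.1434, 0.0278]
eef_rot: [-1.223, 1.199, 1.22]
wrist_force: [0.1, 0.1, -1.7]
width: 0.0539
 tilt [0.003  0.0001] jaw 91.0 turn wx 0.003 shift [ 1.3 -9.1  0.3] shift w/o turn [ 1.3 -9.1  0.2] q6 -1.53
```

```bash
python3 -m creep '0 -5 0 0 0 0 0.3; 0 -4 0 0 0 0 0.3; 2 0 0 0 0 0 0.3; 0 0 0 0 0 0 0.3; 0 0 0 0 0 0 0.8; 0 0 0 0 0 0 0.8; 0 0 0 0 0 0 0.8; 0 0 0 0 0 0 0.8; -15 0 0 0 0 0 0.8; -30 0 0 0 0 0 0.8' && python3 -m creep '-30 0 0 0 0 0 0; 0 40 0 0 0 0 0; 0 40 0 0 0 0 0; 0 20 0 0 0 0 0; 0 0 0 0 0 0 0; 0 0 0 0 0 0 0'
python3 - <<'E'
from h import *
need((.520,.1428,.017),90.8)
im,d,c=grab('wrist'); save('w3.png',im); w=cloud(d,c)
np.savez('w3.npz',d=d,im=im)
E
```

```text
time_s: 6.83
tcp_pos: [0.6046, 0.1433, 0.0677]
eef_rot: [-1.218, 1.207, 1.228]
wrist_force: [0.1, -0.0, -0.7]
width: 0.0694
time_s: 7.33
tcp_pos: [0.5069, 0.142, 0.1011]
eef_rot: [-1.222, 1.201, 1.222]
wrist_force: [0.4, -0.6, 0.2]
width: 0.0377
 tilt [0.0004 0.    ] jaw 91.0 turn wx 0.004 shift [ 84.1 -13.1   0.6] shift w/o turn [ 84.1 -13.1   0.5] q6 -1.53
```

View pics/w3.png

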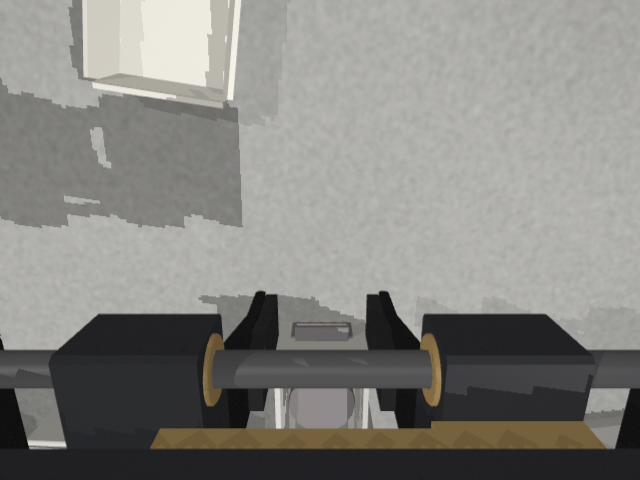

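```bash
python3 -m creep '25 0 0 0 0 0 0; 25 0 0 0 0 0 0; 24 0 0 0 0 0 0; 10 0 0 0 0 0 0; 0 0 0 0 0 0 0; 0 -15 0 0 0 0 0; 0 -15 0 0 0 0 0; 0 -6 0 0 0 0 0; 0 0 0 0 0 0 0' && python3 -m creep '0 -8 0 0 0 0 0; 0 -8 0 0 0 0 0; 0 -8 0 0 0 0 0; 0 -8 0 0 0 0 0; 0 -8 0 0 0 0 0; 0 0 0 0 0 0 0'
python3 - <<'E'
from h import *
need((.601,.1438,.017),90.8)
E
```

```text
time_s: 8.13
tcp_pos: [0.547, 0.1425, 0.0177]
eef_rot: [-1.224, 1.197, 1.218]
wrist_force: [0.3, 0.6, -0.5]
width: 0.0006
time_s: 8.63
tcp_pos: [0.5868, 0.1432, 0.0169]
eef_rot: [-1.224, 1.198, 1.218]
wrist_force: [0.6, 0.3, 0.9]
width: 0.0003
 tilt [0.0046 0.0002] jaw 91.0 turn wx 0.003 shift [ -0.1 -14.2   0.4] shift w/o turn [ -0.1 -14.2   0.4] q6 -1.53
```

```bash
python3 -m creep '0 -4 0 0 0 0 0; 0 -4 0 0 0 0 0; 0 0 0 0 0 0 0'; python3 -m creep '0 -3 0 0 0 0 0; 0 -3 0 0 0 0 0; 0 0 0 0 0 0 0';python3 -m creep '0 -2 0 0 0 0 0; 0 -1 0 0 0 0 0; 0 0 0 0 0 0 0'
```

```text
time_s: 8.88
tcp_pos: [0.5926, 0.1433, 0.0165]
eef_rot: [-1.222, 1.2, 1.221]
wrist_force: [-0.0, -0.2, 0.4]
width: 0.0004
time_s: 9.13
tcp_pos: [0.5985, 0.1434, 0.0166]
eef_rot: [-1.222, 1.2, 1.221]
wrist_force: [0.0, -0.1, -0.3]
width: 0.0003
time_s: 9.38
tcp_pos: [0.6003, 0.1435, 0.0165]
eef_rot: [-1.221, 1.202, 1.223]
wrist_force: [-2.0, 0.2, 1.2]
width: 0.0004
```

```bash
python3 -m creep '0 -2 0 0 0 0 0; 0 0 0 0 0 0 0'; python3 -m creep '0 -2 0 0 0 0 0; 0 -1 0 0 0 0 0; 0 0 0 0 0 0 0'
```

```text
time_s: 9.55
tcp_pos: [0.6004, 0.1435, 0.0164]
eef_rot: [-1.22, 1.205, 1.226]
wrist_force: [-4.8, -1.0, 3.3]
width: 0.0006
time_s: 9.8
tcp_pos: [0.6005, 0.1436, 0.0161]
eef_rot: [-1.217, 1.209, 1.23]
wrist_force: [-9.7, -0.6, 5.7]
width: 0.0003
```

```bash
python3 -m creep '0 15 0 0 0 0 0; 0 30 0 0 0 0 0; -30 0 0 0 0 0 0; -40 0 0 0 0 0 0; -40 0 0 0 0 0 0; -40 0 0 0 0 0 0.35; -30 0 0 0 0 0 0.35; 0 0 0 0 0 0 0.35'
python3 - <<'E'
from h import *
need((.475,-.321,.20),68)
E
```

```text
time_s: 10.47
tcp_pos: [0.5663, 0.1432, 0.2042]
eef_rot: [-1.23, 1.188, 1.21]
wrist_force: [0.5, 0.4, 0.4]
width: 0.0128
 tilt [0.0173 0.0009] jaw 91.0 turn wx 0.401 shift [   2.2  -89.2 -464.6] shift w/o turn [   2.2   99.5 -462.5] q6 -1.53
```

```bash
python3 -m creep '0 0 0 0 0 0.017 0.35; 0 8 -38 0 0 0 0.35; 0 8 -39 0 0 0 0.35; 0 8 -39 0 0 0 0.35; 0 8 -39 0 0 0 0.35; 0 8 -39 0 0 0 0.35; 0 8 -39 0 0 0 0.35; 0 8 -39 0 0 0 0.35; 0 8 -39 0 0 0 0.35; 0 8 -39 0 0 0 0.35' && python3 -m creep '0 8 -38 0 0 0 0.35; 0 8 -38 0 0 0 0.35; 0 8 -37 0 0 0 0.35; 0 0 0 0.1 0 0 0.35; 0 0 0 0.1 0 0 0.35; 0 0 0 0.1 0 0 0.35; 0 0 0 0.1 0 0 0.35; 0 0 0 0 0 0 0.35; 0 0 0 0 0 0 0.35; 0 0 0 0 0 0 0.35'
python3 - <<'E'
from h import *
need((.475,-.321,.20),68)
im,d,c=grab('wrist'); save('w4.png',im); w=cloud(d,c); np.savez('w4.npz',im=im,d=d,R=c[1],o=c[2])
v=w[:300]
for th in (.026,.034):
  m=np.nan_to_num((v[:,:,2]>th)&(v[:,:,2]<.06)).astype(np.uint8)
  n,lab,st,ce=cv2.connectedComponentsWithStats(m)
  for i in range(1,n):
    if st[i,4]<500: continue
    P=v[lab==i]; r=cv2.minAreaRect((P[:,:2]*1000).astype(np.float32)); print(st[i],np.round(np.median(P[:,2]),3),np.round(r[0],1),np.round(r[1],1),round(r[2],1),cv2.boxPoints(r).round().tolist())
E
```

```text
time_s: 11.3
tcp_pos: [0.4934, -0.2099, 0.1958]
eef_rot: [-1.211, 1.214, 1.237]
wrist_force: [0.9, 0.1, 0.7]
width: 0.0307
time_s: 12.13
tcp_pos: [0.4724, -0.3215, 0.1971]
eef_rot: [-0.917, 1.381, 0.936]
wrist_force: [-0.6, 0.0, -0.3]
width: 0.0303
 tilt [-0.0184  0.0011] jaw 68.2 turn wx 0.003 shift [-3.  -2.2  1.4] shift w/o turn [-3.  -2.2  1.4] q6 -1.97
[ 254  163  143  134 2972] 0.039 [ 478.5 -322.1] [107.6 109.6] 69.4 [[408.0, -353.0], [511.0, -392.0], [549.0, -291.0], [446.0, -252.0]]
[ 286  185   72  115 1106] 0.039 [ 488.7 -341.7] [58.9 98.5] 83.2 [[436.0, -365.0], [534.0, -377.0], [541.0, -318.0], [443.0, -307.0]]
[ 254  177  143  120 1981] 0.04 [ 479.4 -325.8] [107.3  98.5] 65.5 [[412.0, -354.0], [502.0, -395.0], [546.0, -297.0], [457.0, -257.0]]
[286 186  72 114 865] 0.039 [ 486.4 -329. ] [59.6 94.9] 68.1 [[431.0, -339.0], [519.0, -374.0], [542.0, -319.0], [453.0, -284.0]]
```

View pics/w4.png

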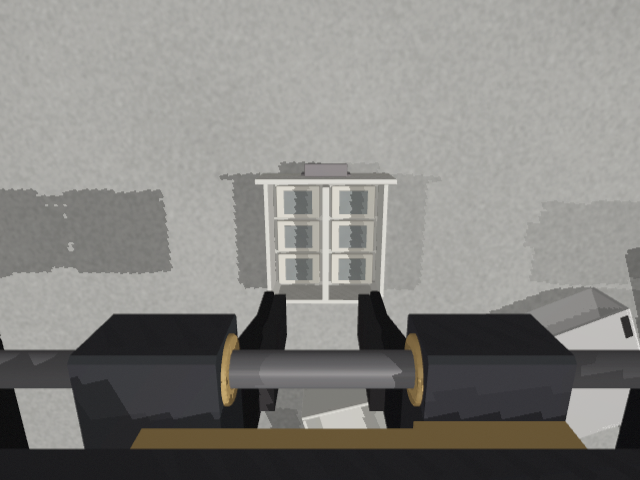

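The wide drawer is centred at about (325,240), panel at the top (325,181). The partition runs from (325,186) to (325,300). I convert those by rays.

```bash
python3 - <<'E'
from h import *
f=np.load('w4.npz'); K=cam('wrist')[0]; c=(K,f['R'],f['o'])
g=f['im'].astype(int).min(2)
# partition columns at rows: bright narrow strip
pts=[]
for r in range(190,295,5):
    row=g[r,318:333]; wt=np.clip(row-180,0,None); 
    if wt.sum()>0: pts.append((318+(wt*np.arange(15)).sum()/wt.sum(),r))
pts=np.array(pts); print(pts[:,0].round(1))
W=np.array([onplane(p,.038,c)[:2]*1000 for p in pts]); a=np.polyfit(W[:,0],W[:,1],1); print(W[[0,-1]].round(1),'yaw',np.degrees(np.arctan(a[0])))
for p in [(256,181),(396,181)]: print('panel',onplane(p,.044,c)[:2]*1000)
print('rear',onplane((325,300.5),.038,c)[:2]*1000)
need((.475,-.321,.20),68)
E
```

```text
[325.9 325.9 326.  326.  326.  326.1 325.4 326.1 326.1 326.2 326.2 326.2
 326.6 326.1 326.2 326.2 326.2 326.2 326.1 325.1 325.1]
[[ 446.3 -309.3]
 [ 523.4 -340.8]] yaw -21.79762108411651
panel [ 419.41530732 -355.65163006]
panel [ 458.75965767 -257.30263133]
rear [ 532.18442947 -344.30921489]
 tilt [-0.018   0.0007] jaw 68.2 turn wx 0.003 shift [-2.7 -2.1  1.4] shift w/o turn [-2.7 -2.1  1.4] q6 -1.97
```

```bash
python3 -m creep '0 0 0 0 0 -0.018 0.35; 0 0 0 0 0 0 0.35; 0 0 0 0 0 0 0.35; 0 0 0 0 0 0 0.35; 0 0 0 0 0 0 0.35'
python3 - <<'E'
from h import *
need((.4795,-.3228,.015),68.2)
E
```

```text
time_s: 12.6
tcp_pos: [0.4727, -0.3218, 0.1984]
eef_rot: [-0.929, 1.37, 0.919]
wrist_force: [1.1, 0.5, 0.4]
width: 0.0305
 tilt [-0.     -0.0073] jaw 68.1 turn wx -0.002 shift [183.4  -6.2   2.8] shift w/o turn [183.4  -6.2   2.8] q6 -1.98
```

```bash
python3 -m creep '0 -6.5 1.5 0 -0.007 0.003 0.35; 30 0 0 0 0 0 0.35; 30 0 0 0 0 0 0.35; 30 0 0 0 0 0 0.35; 30 0 0 0 0 0 0.35; 20 0 0 0 0 0 0.35; 0 0 0 0 0 0 0.35; 0 0 0 0 0 0 0.35'
python3 - <<'E'
from h import *
need((.4795,-.3228,.015),68.2)
E
```

```text
time_s: 13.27
tcp_pos: [0.4792, -0.3225, 0.0573]
eef_rot: [-0.92, 1.367, 0.925]
wrist_force: [0.3, 0.1, 1.2]
width: 0.0305
 tilt [-0.0019  0.0023] jaw 68.1 turn wx -0.002 shift [42.3 -0.5 -0.2] shift w/o turn [42.3 -0.5 -0.2] q6 -1.97
```

```bash
python3 -m creep '15 0 0 0 0 0 0.35; 15 0 0 0 0 0 0.35; 12 0 0 0 0 0 0.35; 0 0 0 0 0 0 0.35; 0 0 0 0 0 0 0.35' && python3 -m creep '0 0 0 0 0 0 0; 0 0 0 0 0 0 0; 0 0 0 0 0 0 0; 0 0 0 0 0 0 0; 0 0 0 0 0 0 0; 0 0 0 0 0 0 0' 40
python3 - <<'E'
from h import *
need((.4795,-.3228,.015),68.2)
E
```

```text
time_s: 13.68
tcp_pos: [0.4796, -0.323, 0.0168]
eef_rot: [-0.923, 1.366, 0.923]
wrist_force: [-0.5, -1.0, -0.0]
width: 0.0306
time_s: 14.18
tcp_pos: [0.4794, -0.3227, 0.0166]
eef_rot: [-0.923, 1.366, 0.923]
wrist_force: [-0.4, 1.7, 2.7]
width: 0.0045
 tilt [-0.      0.0003] jaw 68.1 turn wx -0.002 shift [ 1.6 -0.2 -0. ] shift w/o turn [ 1.6 -0.2 -0. ] q6 -1.97
```

```bash
python3 -m creep '-10 0 0 0 0 0 0; -25 0 0 0 0 0 0; -25 0 0 0 0 0 0; 0 0 0 0 0 0 0; 0 0 0 0 0 0 0'
python3 - <<'E'
from h import *
f=np.load('first.npz'); c=cam('top'); im=f['ti']
g=cv2.cvtColor(im,cv2.COLOR_RGB2GRAY)[195:255,320:385]
G=cv2.resize(g,None,fx=4,fy=4,interpolation=cv2.INTER_CUBIC)
n,lab,st,ce=cv2.connectedComponentsWithStats((G<75).astype(np.uint8))
S=[]
for i in range(1,n):
    if 40<st[i,4]<600:
        p=(320+(ce[i,0]+.5)/4-.5,195+(ce[i,1]+.5)/4-.5); q=onplane(p,.047,c)[:2]*1000; print(st[i],np.round(p,1),q.round(1))
for (x,y) in [(530,361),(534,478),(683,354),(690,473)]:
    print(onplane((200+(x+.5)/4-.5,190+(y-280+.5)/4-.5),.047,c)[:2]*1000)
need((.50,-.170,.065),92.4)
E
```

```text
time_s: 14.6
tcp_pos: [0.4798, -0.3234, 0.0776]
eef_rot: [-0.925, 1.366, 0.921]
wrist_force: [-0.5, 0.9, -3.0]
width: 0.0047
[199  42   9  26 177] [370.3 208.3] [ 719.6 -214. ]
[ 46  48   8  27 174] [332.  209.9] [ 716.2 -118.5]
[206 160   9  26 174] [372.2 237.8] [ 644.7 -216.7]
[ 52 167   8  26 156] [333.5 239.4] [ 641.3 -121.2]
[ 716.25386571 -118.86036528]
[ 642.02420575 -120.33523714]
[ 720.18812127 -214.15272988]
[ 644.58365494 -216.58537466]
 tilt [ 0.0017 -0.0017] jaw 68.1 turn wx -0.425 shift [ 12.4 -26.6 152.4] shift w/o turn [ 12.4  38.6 149.9] q6 -1.97
```

```bash
python3 -m creep '0 0 0 -0.105 0 0 0; 0 0 0 -0.105 0 0 0; 0 0 0 -0.105 0 0 0; 0 0 0 -0.103 0 0 0; 0 0 0 0 0 0 0; 0 0 0 0 0 0 0'
python3 - <<'E'
from h import *
need((.545,-.1730,.060),92.05)
E
```

```text
time_s: 15.1
tcp_pos: [0.4783, -0.322, 0.0749]
eef_rot: [-1.23, 1.194, 1.236]
wrist_force: [-0.2, 0.3, -2.3]
width: 0.0047
 tilt [-0.0026  0.0027] jaw 91.9 turn wx -0.003 shift [ 15.2 -72.  146.4] shift w/o turn [ 15.2 -71.5 146.7] q6 -2.39
```

```bash
python3 -m creep '0 0 20 -0.003 0 0 0; 0 0 30 0 0 0 0; 0 -15 30 0 0 0 0; 0 -25 30 0 0 0 0; 0 -25 25 0 0 0 0; 0 -7 11 0 0 0 0; 25 0 0 0 0 0 0; 20 0 0 0 0 0 0; 0 0 0 0 0 0 0; 0 0 0 0 0 0 0'
python3 - <<'E'
from h import *
need((.555,-.1727,.021),92.05)
im,d,c=grab('side'); save('s5.png',cv2.resize(im[220:345,290:430],None,fx=5,fy=4.7,interpolation=cv2.INTER_CUBIC))
im,d,c=grab('top'); np.savez('t5.npz',im=im,d=d)
E
```

```text
time_s: 15.93
tcp_pos: [0.5442, -0.1734, 0.03]
eef_rot: [-1.233, 1.193, 1.241]
wrist_force: [0.3, 0.3, -2.0]
width: 0.0048
 tilt [-0.0041  0.0025] jaw 92.1 turn wx 0.001 shift [  8.9 -10.8   0.3] shift w/o turn [  8.9 -10.8   0.3] q6 -2.11
```

View pics/s5.png

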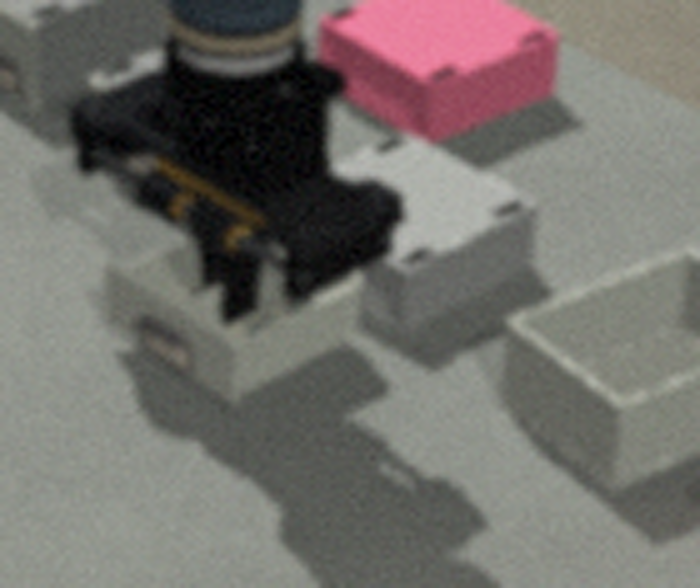

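The drawer hangs level in front of the wide shell and in line with it. Its rear edge is by the mouth at crop position (365,290). I lower it and insert.

```bash
python3 -m creep '9.5 0 0 0 0 0 0; 0 -5 0 0 0 0 0; 0 -5 0 0 0 0 0; 0 0 0 0 0 0 0; 0 0 0 0 0 0 0' && python3 -m creep '0 -6 0 0 0 0 0; 0 -6 0 0 0 0 0; 0 -6 0 0 0 0 0; 0 -6 0 0 0 0 0; 0 0 0 0 0 0 0'
python3 - <<'E'
from h import *
need((.600,-.1711,.0205),92.05)
E
```

```text
time_s: 16.45
tcp_pos: [0.5565, -0.174, 0.0222]
eef_rot: [-1.238, 1.19, 1.237]
wrist_force: [0.3, -1.3, -3.0]
width: 0.0047
time_s: 16.87
tcp_pos: [0.5818, -0.1731, 0.022]
eef_rot: [-1.239, 1.189, 1.236]
wrist_force: [-0.0, 0.1, -2.4]
width: 0.0045
 tilt [ 0.0023 -0.0006] jaw 92.2 turn wx 0.003 shift [  1.5 -18.3   1.4] shift w/o turn [  1.5 -18.3   1.3] q6 -2.08
```

```bash
python3 -m creep '1 -5 0.7 0 0 0 0; 0 -5 0 0 0 0 0; 0 -5 0 0 0 0 0; 0 -5 0 0 0 0 0; 1 0 0 0 0 0 0; 1 0 0 0 0 0 0; 0 0 0 0 0 0 0'
python3 - <<'E'
from h import *
need((.605,-.1709,.0205),92.05)
E
```

```text
time_s: 17.45
tcp_pos: [0.5996, -0.1713, 0.0187]
eef_rot: [-1.237, 1.191, 1.238]
wrist_force: [0.8, 0.0, -2.5]
width: 0.005
 tilt [-0.0001  0.0005] jaw 92.2 turn wx 0.002 shift [-1.8 -5.4  0.2] shift w/o turn [-1.8 -5.4  0.2] q6 -2.07
```

```bash
python3 -m creep '0 -6 0 0 0 0 0; 0 0 0 0 0 0 0; 0 0 0 0 0 0 0.35; 0 0 0 0 0 0 0.35; 0 0 0 0 0 0 0.35; 0 0 0 0 0 0 0.35; -10 0 0 0 0 0 0.35; -30 0 0 0 0 0 0.35; -30 0 0 0 0 0 0.35; -10 0 0 0 0 0 0' && python3 -m creep '0 35 0 0 0 0 0; 0 35 0 0 0 0 0; 0 30 0 0 0 0 0; 0 10 0 0 0 0 0; 0 0 0 0 0 0 0; 0 0 0 0 0 0 0'
python3 - <<'E'
from h import *
need((.515,-.1737,.017),92.05)
im,d,c=grab('wrist'); save('w6.png',im[200:])
E
```

```text
time_s: 18.28
tcp_pos: [0.608, -0.1722, 0.1034]
eef_rot: [-1.242, 1.188, 1.231]
wrist_force: [0.0, -0.7, 0.6]
width: 0.0276
time_s: 18.78
tcp_pos: [0.4968, -0.1761, 0.0993]
eef_rot: [-1.238, 1.19, 1.235]
wrist_force: [0.3, -0.5, 0.5]
width: 0.0009
 tilt [ 0.0019 -0.0005] jaw 92.1 turn wx 0.002 shift [ 82.3 -18.1   1.8] shift w/o turn [ 82.3 -18.1   1.7] q6 -2.16
```

View pics/w6.png

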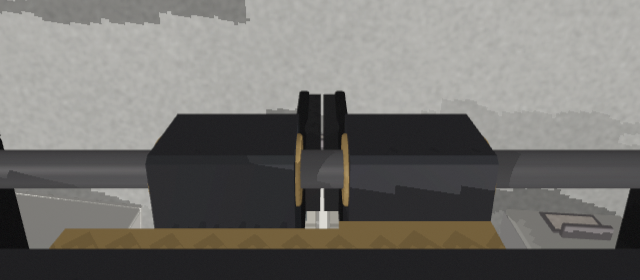

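The closed fingers stand in front of the drawer, on its centre line (a gap at crop (322,100–210)). I lower and push the ledge.

```bash
python3 -m creep '25 0 1.5 0 0 0 0; 25 0 0 0 0 0 0; 24 0 0 0 0 0 0; 9 0 0 0 0 0 0; 0 0 0 0 0 0 0; 0 -15 0 0 0 0 0; 0 -15 0 0 0 0 0; 0 0 0 0 0 0 0' && python3 -m creep '0 -8 0 0 0 0 0; 0 -8 0 0 0 0 0; 0 -8 0 0 0 0 0; 0 0 0 0 0 0 0' &&  python3 -m creep '0 -8 0 0 0 0 0; 0 -8 0 0 0 0 0; 0 -8 0 0 0 0 0; 0 0 0 0 0 0 0'
python3 - <<'E'
from h import *
need((.602,-.171,.017),92.05)
E
```

```text
time_s: 19.5
tcp_pos: [0.5307, -0.1743, 0.0172]
eef_rot: [-1.244, 1.188, 1.231]
wrist_force: [0.2, -0.3, 0.4]
width: 0.0004
time_s: 19.83
tcp_pos: [0.5514, -0.1721, 0.0163]
eef_rot: [-1.239, 1.19, 1.236]
wrist_force: [0.5, -0.5, -0.3]
width: 0.0005
time_s: 20.17
tcp_pos: [0.5763, -0.1714, 0.016]
eef_rot: [-1.24, 1.189, 1.234]
wrist_force: [-0.1, -0.6, 0.2]
width: 0.0006
 tilt [ 0.0035 -0.001 ] jaw 92.2 turn wx 0.003 shift [ -0.9 -25.7  -0.5] shift w/o turn [ -0.9 -25.7  -0.6] q6 -2.09
```

```bash
python3 -m creep '0 -8 0 0 0 0 0; 0 -8 0 0 0 0 0; 0 -4 0 0 0 0 0; 0 0 0 0 0 0 0' ;  python3 -m creep '0 -3 0 0 0 0 0; 0 -2 0 0 0 0 0; 0 0 0 0 0 0 0';  python3 -m creep '0 -2 0 0 0 0 0; 0 0 0 0 0 0 0';python3 -m creep '0 -2 0 0 0 0 0; 0 0 0 0 0 0 0'
```

```text
time_s: 20.5
tcp_pos: [0.5953, -0.1703, 0.0158]
eef_rot: [-1.239, 1.189, 1.236]
wrist_force: [0.0, -0.0, 0.6]
width: 0.0003
time_s: 20.75
tcp_pos: [0.5986, -0.1698, 0.0157]
eef_rot: [-1.237, 1.191, 1.238]
wrist_force: [-1.6, 0.4, 0.4]
width: 0.0004
time_s: 20.92
tcp_pos: [0.6005, -0.1698, 0.0157]
eef_rot: [-1.237, 1.191, 1.238]
wrist_force: [-0.8, 0.0, -1.2]
width: 0.0006
time_s: 21.08
tcp_pos: [0.6024, -0.1696, 0.0157]
eef_rot: [-1.236, 1.191, 1.238]
wrist_force: [-0.3, -0.2, 0.5]
width: 0.0007
```

```bash
python3 -m creep '0 -2 0 0 0 0 0; 0 0 0 0 0 0 0'; python3 -m creep '0 -2 0 0 0 0 0; 0 0 0 0 0 0 0'; python3 -m creep '0 -2 0 0 0 0 0; 0 0 0 0 0 0 0'
```

```text
time_s: 21.25
tcp_pos: [0.6026, -0.1696, 0.0156]
eef_rot: [-1.235, 1.193, 1.242]
wrist_force: [-6.1, -1.6, 2.9]
width: 0.0006
time_s: 21.42
tcp_pos: [0.6027, -0.1695, 0.0155]
eef_rot: [-1.233, 1.195, 1.246]
wrist_force: [-8.3, -2.3, 5.6]
width: 0.0006
time_s: 21.58
tcp_pos: [0.6028, -0.1694, 0.0155]
eef_rot: [-1.231, 1.198, 1.249]
wrist_force: [-11.5, -4.2, 8.5]
width: 0.0005
```

Both drawers hit a hard stop at about the predicted position. I back away and check with the top and side cameras.

```bash
python3 -m creep '0 20 0 0 0 0 0; 0 30 0 0 0 0 0; -40 0 0 0 0 0 0; -40 0 0 0 0 0 0; -40 10 -30 0 0 0 0; -30 20 -30 0 0 0 0; 0 20 -40 0 0 0 0; 0 20 -40 0 0 0 0; 0 20 -40 0 0 0 0; 0 0 -40 0 0 0 0' && python3 -m creep '0 0 -40 0 0 0 0; 0 0 -40 0 0 0 0; 0 0 0 0 0 0 0; 0 0 0 0 0 0 0'
python3 - <<'E'
from h import *
im,d,c=grab('top'); w=cloud(d,c)
si,_,cs=grab('side')
A=cv2.resize(im[190:260,195:385],(760,280),interpolation=cv2.INTER_CUBIC)
B=cv2.resize(si[200:300,270:440],(510,300),interpolation=cv2.INTER_CUBIC)
save('fin.png',np.vstack([A,np.pad(B,((0,0),(0,250),(0,0)))]))
for n,(u,v),h in [('tall',(225,225),.03),('closed',(283,227),.03),('wide',(352,225),.03),('tub',(431,222),.02),('rack',(135,228),.03),('boat',(263,349),.01)]:
    m=np.nan_to_num(w[:,:,2]>h).astype(np.uint8); nl,lab=cv2.connectedComponents(m)
    ids=lab[v-25:v+25,u-25:u+25]; ids=ids[ids>0]; P=w[lab==np.bincount(ids).argmax()]
    P=P[P[:,2]<.08]
    r=cv2.minAreaRect((P[:,:2]*1000).astype(np.float32)); print(n,np.round(r[0],1),np.round(r[1],1),round(r[2],1),P[:,:2].min(0).round(3))
E
```

```text
time_s: 22.42
tcp_pos: [0.4816, -0.3782, 0.1555]
eef_rot: [-1.234, 1.192, 1.239]
wrist_force: [0.8, 0.4, -1.1]
width: 0.0001
time_s: 22.75
tcp_pos: [0.4876, -0.4604, 0.1549]
eef_rot: [-1.237, 1.192, 1.233]
wrist_force: [0.7, 1.2, -0.5]
width: 0.0005
tall [672.9 144.9] [124.6  68.7] 1.5 [0.611 0.109]
closed [669.6   4.4] [ 86.3 123.2] 87.8 [ 0.608 -0.039]
wide [ 675.4 -168.9] [122.4 110.3] 2.2 [ 0.614 -0.226]
tub [ 685.4 -359.2] [ 96.9 133. ] 83.5 [ 0.615 -0.413]
rack [680.5 372.6] [ 74.  171.9] 8.9 [0.636 0.283]
boat [ 398.6 -274.4] [379.8 854.6] 28.1 [ 0.075 -0.698]
```

View pics/fin.png

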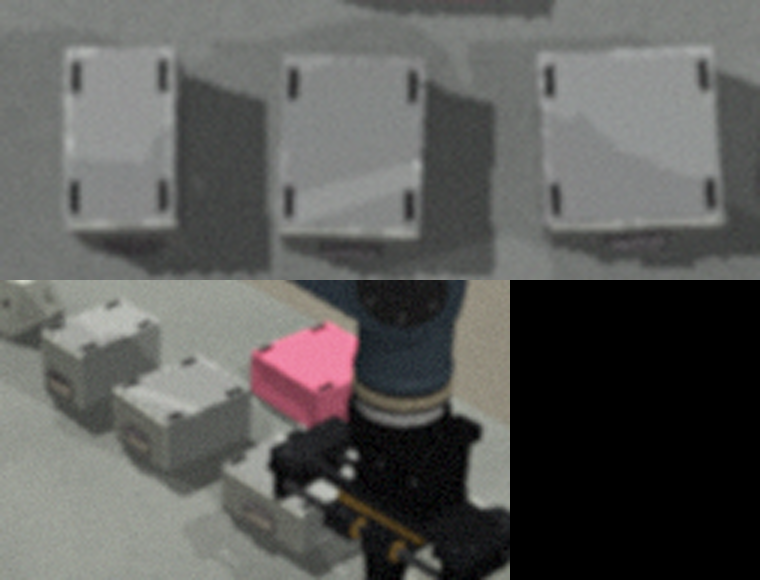

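All three units now look alike: panels sit flush on the rim, and overall lengths are 125 mm (tall), 122 mm (wide) and 123 mm (closed reference). The tub and rack are unmoved and the gripper is clear of everything.

```bash
python3 -c "
from cell import bot
print(bot.finish_job())"
```

```text
the job is handed in; nothing more can be done
None
```

Both drawers are in their shells and pushed home, and the job is handed in at about 23 s of the 72 s allowed. `finish_job` reports no verdict. I gripped the tall drawer across its walls and the wide one by its partition. Each was carried level, inserted about 40 mm, and then pushed the rest of the way by its pull ledge.

**Last checks**
- **Pushed home:** each push ended in a hard stop within 1 mm of where I expected it, at about 10–12 N.
- **Panels flush:** from above, the tall, wide and closed units measure 125, 122 and 123 mm long including the pull ledge, so both drawers match the closed one.
- **Bystanders:** the tub and tube rack are within 1 mm of where they started.

**Failed or disagreed**
- **Weigh boat:** the final measurement of it failed because the arm merged into its region. No move came near it.
- **Wide panel:** in the last side view the arm partly hid it, so that fit rests on the top view and the hard stop.
- **Tall drawer position:** the first top-view estimate differed from the wrist camera by about 2 mm and 2°. I used the wrist values for the grasp.

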